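Line up a maple blank under the drill bit and weigh it down

ROBOT

A 7-joint arm with a two-finger parallel gripper is mounted at the origin on the work surface. World frame = base frame: x ahead of the robot, y to its left, z up, the work surface at z = 0. Lengths are in m, angles in rad, forces in N, time in s.
With the tool pointing down it reaches from about 0.425 to 0.825 m from the base axis. Payload 3.6 kg.
Tool frame: the origin (TCP) lies on the centre line of the jaws, within the pads' length; the fingertips stand 8 mm ahead of it and the grasp point (between the pads) lies 11 mm behind it; z points along the fingers, y is the line along which they close (so a half turn about z gives the same grasp; the last joint's range is limited). The gripper opens to 85 mm and grips with 20 to 120 N. Pads are 22 mm wide; open, the fingers measure 114 mm over their backs; the gripper's body (76 mm by 85 mm) begins 54 mm behind the grasp point. The pads swing forward as they close: fully open they stand 13 mm farther back than shut.
Start: joints at [-1.302, 0.615, -0.013, 1.423, 0.008, 1.103, -0.04], TCP at [0.189, 0.622, 0.239] pointing down, gripper open.
Joint ranges: [-3.12, 3.12], [-0.3, 2.06], [-1.34, 1.32], [0.26, 2.42], [-1.36, 4.5], [0.01, 1.98], [-2.84, 2.84]. Speed limits (rad/s): [2.79, 2.79, 3.14, 3.14, 3.14, 3.14, 3.14].

INTERFACE

Orientations are given as a unit quaternion [x, y, z, w].
In Python, from rig import manip gives the robot as it stands.
- The arm moves only by the tool jog_arm, never from a script. Its argument "steps" is a list of rows, each a list of 5 numbers: the shift along the world's x, y, z in m, then the turn about the world's z in rad, then the closure, from 0 (fully open) to 1 (shut). A call has 1 to 10 rows; each row is the pose to reach, as a shift and turn from the pose commanded when the call began; what a row does not reach only later rows make up. A row lasts 1/10 s, in which the tool goes at most 50 mm and 8.59 degrees, less where a joint would pass 70% of its speed; a pose out of reach is approached as far as the arm can. A call with a gripper value outside its range is refused whole. The fingers move at their own pace and stop on an object; "squeeze" is the grip in N (left out, the last holds). Time passes only in rows, so rows that repeat a pose let the fingers close. It gives the time, the measured TCP pose, the force, the opening and the grip force at its end, in the units of the state.
- manip.get_obs(): the state, without advancing time (a new reading comes with each control period).
- manip.get_image(name): name is "side" or "top"; returns a dict with "img" (384x512x3 uint8, blue, green, red), "z_map" (384x512 float32, m along the optical axis (not along the pixel's ray), 0 where there is no reading), "K" (3x3 intrinsics, pixels), "D" ([k1, k2, p1, p2, k3] as OpenCV has them; the pictures are not rectified), "extrinsics" (4x4, takes a point from world to camera coordinates). Camera axes: x right, y down, z forward; pixel columns grow to the right and rows downward; lengths in m; the calibration is good to about 2 mm. A picture is of the moment at which its call begins.
- manip.close_job(): hands the job in; it is judged then, once.
The state is a dict: "clock": time; "joint_positions": joint angles; "qd": joint speeds; "joint_torque": joint torques, N m; "position": TCP position; "orientation": TCP orientation; "contact_force": force on the tool from outside, world axes, zero at the start; "torque": the same for the moment, N m; "grip_width": opening from 0.0 (shut) to 1.0 (fully open); "grasp_force": force on a finger pad.
Only numpy, scipy, OpenCV 4.12 (cv2) and the standard library are available. Lean on these libraries where they do the work, as an engineer would, in place of code of your own. Each camera call takes 0.05 s, during which the arm holds its last target. There are 200 camera calls.

TASK

Get the maple blank ready for drilling: slide it along the bench, flat, until the middle of the pencilled circled cross is directly under the tip of the drill bit. Then hold it there by setting exactly two of the steel weights down upright on the blank (no dropping), leaving the cross under the bit and the other two weights standing in their tray. Do not knock the drill stand or disturb the other things on the bench.

Things in the scene. Friction and masses are not known exactly. Their poses are not given: they have to be found in the camera images.
- blank: Flat pale maple blank, 200 x 90 x 20 mm, 0.25 kg, loose on the bench; too wide to grasp across, slides when pushed at an edge. Origin on its underside below the circled cross near one end; y runs along it: ends at y = -35 and +165 mm (tail), sides at x = -45 and +45 mm, centre of mass at y = +65 mm; z up. A plain cross without circle at y = +130 mm is of no importance.
- mark (a point): Centre of the circled cross, on the blank's top face, 20 mm above the bench; the circle is 13 mm across.
- tip (a point): Point of the drill bit in the stand, 32 mm above the bench (12 mm above the blank's top). It is fixed. The bit is 4 mm thick, above it the chuck (22 mm diameter, from 74 mm up) and spindle (26 mm, from 108 mm up).
- stand: Fixed overarm drill stand. Origin on the bench below the bit tip, z up. In its own frame: column (30 mm diameter, 346 mm tall, foot 100 x 100 x 16 mm) at y = -190 mm, motor behind it; arm 30 mm wide, 208 to 242 mm high, from there to the spindle; a short lever (not used) sticks out 98 mm to +x at y = -150 mm, 215 to 273 mm high. The +y side of the tip is open.
- tray: Shallow wooden tray, 200 x 200 mm, rim 14 mm high and 5 mm thick, floor 5 mm thick, fixed to the bench on the robot's left. Origin at the centre of its underside, z up. The four weights stand in it, 92 mm apart in a square.
- weight1: Turned steel hold-down weight, about 0.7 kg, one of four alike: a round foot of 50 mm diameter and 35 mm height with a plain round stem above it, 32 mm diameter, up to 70 mm. Origin at the centre of its underside, z up the stem. Grasp it by the stem.
- weight2: Turned steel hold-down weight, about 0.7 kg, one of four alike: a round foot of 50 mm diameter and 35 mm height with a plain round stem above it, 32 mm diameter, up to 70 mm. Origin at the centre of its underside, z up the stem. Grasp it by the stem.
- weight3: Turned steel hold-down weight, about 0.7 kg, one of four alike: a round foot of 50 mm diameter and 35 mm height with a plain round stem above it, 32 mm diameter, up to 70 mm. Origin at the centre of its underside, z up the stem. Grasp it by the stem.
- weight4: Turned steel hold-down weight, about 0.7 kg, one of four alike: a round foot of 50 mm diameter and 35 mm height with a plain round stem above it, 32 mm diameter, up to 70 mm. Origin at the centre of its underside, z up the stem. Grasp it by the stem.
- hammer: Bystander: bench hammer, about 0.3 m long, lying in front of the robot to its right.
- spatula: Bystander: flat glue spatula lying far right of the robot.
- glue: Bystander: white bottle, 60 mm diameter, 150 mm tall, standing beyond the stand, far from the robot.
- jar: Bystander: amber glass jar, 70 mm diameter, 80 mm tall, standing beyond the stand, far from the robot.
- brush: Bystander: brush lying in front of the robot, towards the robot from the tray.
- offcut: Bystander: dark wooden strip, 130 x 35 x 20 mm, lying far from the robot, beyond the blank and the tray.
- spool: Bystander: wooden spool clamp, 44 mm diameter, 80 mm tall, standing on the robot's right, between it and the stand.

How it is judged:
On the way:
1. the circled cross rests under the bit tip (within 6 mm), with the four weights still down in the tray (horizontal distance between mark and tip below 0.006 m and linear speed of blank below 0.01 m/s and angle between blank's own z axis and vertical below 0.05 rad and height (world z) of blank below 0.006 m and height (world z) of each of weight1, weight2, weight3, weight4 below 0.012 m), for 0.2 s.
At the end, for the whole second after the job is handed in: The circled cross is within 6 mm (horizontally) of the point below the bit tip, the blank flat and at rest on the bench; exactly two weights stand upright (within 0.1 rad) and at rest on the blank, their centres over it; the other two stand upright in the tray (horizontal distance between mark and tip below 0.006 m and linear speed of blank below 0.01 m/s and angle between blank's own z axis and vertical below 0.05 rad and height (world z) of blank below 0.006 m and ((x of weight1 in the frame of blank between -0.045 and 0.045 m and y of weight1 in the frame of blank between -0.035 and 0.165 m and z of weight1 in the frame of blank between 0.015 and 0.027 m and angle between weight1's own z axis and vertical below 0.1 rad and linear speed of weight1 below 0.02 m/s) or (x of weight1 in the frame of tray between -0.095 and 0.095 m and y of weight1 in the frame of tray between -0.095 and 0.095 m and z of weight1 in the frame of tray between 0.001 and 0.012 m and angle between weight1's own z axis and vertical below 0.1 rad)) and ((x of weight2 in the frame of blank between -0.045 and 0.045 m and y of weight2 in the frame of blank between -0.035 and 0.165 m and z of weight2 in the frame of blank between 0.015 and 0.027 m and angle between weight2's own z axis and vertical below 0.1 rad and linear speed of weight2 below 0.02 m/s) or (x of weight2 in the frame of tray between -0.095 and 0.095 m and y of weight2 in the frame of tray between -0.095 and 0.095 m and z of weight2 in the frame of tray between 0.001 and 0.012 m and angle between weight2's own z axis and vertical below 0.1 rad)) and ((x of weight3 in the frame of blank between -0.045 and 0.045 m and y of weight3 in the frame of blank between -0.035 and 0.165 m and z of weight3 in the frame of blank between 0.015 and 0.027 m and angle between weight3's own z axis and vertical below 0.1 rad and linear speed of weight3 below 0.02 m/s) or (x of weight3 in the frame of tray between -0.095 and 0.095 m and y of weight3 in the frame of tray between -0.095 and 0.095 m and z of weight3 in the frame of tray between 0.001 and 0.012 m and angle between weight3's own z axis and vertical below 0.1 rad)) and ((x of weight4 in the frame of blank between -0.045 and 0.045 m and y of weight4 in the frame of blank between -0.035 and 0.165 m and z of weight4 in the frame of blank between 0.015 and 0.027 m and angle between weight4's own z axis and vertical below 0.1 rad and linear speed of weight4 below 0.02 m/s) or (x of weight4 in the frame of tray between -0.095 and 0.095 m and y of weight4 in the frame of tray between -0.095 and 0.095 m and z of weight4 in the frame of tray between 0.001 and 0.012 m and angle between weight4's own z axis and vertical below 0.1 rad)) and ((height (world z) of each of weight1, weight2 above 0.012 m and height (world z) of each of weight3, weight4 below 0.012 m) or (height (world z) of each of weight1, weight3 above 0.012 m and height (world z) of each of weight2, weight4 below 0.012 m) or (height (world z) of each of weight1, weight4 above 0.012 m and height (world z) of each of weight2, weight3 below 0.012 m) or (height (world z) of each of weight1, weight4 below 0.012 m and height (world z) of each of weight2, weight3 above 0.012 m) or (height (world z) of each of weight1, weight3 below 0.012 m and height (world z) of each of weight2, weight4 above 0.012 m) or (height (world z) of each of weight1, weight2 below 0.012 m and height (world z) of each of weight3, weight4 above 0.012 m))); the robot touches nothing.
It fails at once if the drill stand is knocked (over 8 N) (contact force between stand and anything else above 8 N).
It fails at once if the blank is lifted or tipped off the bench (height (world z) of blank above 0.015 m or angle between blank's own z axis and vertical above 0.15 rad).
It fails at once if a weight is let fall (moving over 0.5 m/s with no finger touching it) ((linear speed of weight1 above 0.5 m/s and contact force between the fingers and weight1 below 0.1 N) or (linear speed of weight2 above 0.5 m/s and contact force between the fingers and weight2 below 0.1 N) or (linear speed of weight3 above 0.5 m/s and contact force between the fingers and weight3 below 0.1 N) or (linear speed of weight4 above 0.5 m/s and contact force between the fingers and weight4 below 0.1 N)).
It fails at once if a bystander is moved by more than 30 mm (distance of any of hammer, spatula, glue, jar, brush, offcut, spool from where it was at the start of the episode above 0.03 m).
It also fails if it takes over 67 s, if anything falls off the work surface, if the arm or the gripper's body presses on something with over 40 N, if the wrist force passes 120 N, or if a joint passes its speed limit or range.

## Working session

There is one attempt and no reset: what is moved stays moved. The work goes in short steps, Python scripts to look and compute and a tool call to move; the robot and the scene stay as the last step left them, time stands still between calls to the robot, and variables do not carry over. Pictures are saved under pics/ and viewed, at most 10 in all, crops included, and the job is handed in when it is done.

Besides the shell and the picture viewer there is one more tool, called after "Request:" as name(argument=value, ...), one argument or row to a line, values as JSON. jog_arm: Moves the arm, as the interface text tells. Its arguments: {"type":"object","properties":{"steps":{"type":"array","items":{"type":"array","items":{"type":"number"}}},"squeeze":{"type":"number"}},"required":["steps"]}

```bash
mkdir -p pics; ls; cat > h.py <<'E'
import numpy as np, cv2
from rig import manip
def grab(n,save=None):
    d=manip.get_image(n)
    if save: cv2.imwrite(f'pics/{save}.png',d['img'])
    return d
def ray(d,uv):
    uv=np.asarray(uv,float).reshape(-1,1,2)
    p=cv2.undistortPoints(uv,d['K'],np.array(d['D'],float))[:,0]
    E=np.array(d['extrinsics']);R=E[:3,:3];t=E[:3,3]
    return -R.T@t,(np.c_[p,np.ones(len(p))]@R)
def plane(d,uv,z):
    c,r=ray(d,uv); return c+r*((z-c[2])/r[:,2])[:,None]
def cloud(d):
    v,u=np.mgrid[0:384,0:512]
    c,r=ray(d,np.stack([u,v],-1).reshape(-1,2).astype(float))
    return (c+r*d['z_map'].reshape(-1,1)).reshape(384,512,3)
def proj(d,P):
    E=np.array(d['extrinsics'])
    return cv2.projectPoints(np.asarray(P,float).reshape(-1,3),cv2.Rodrigues(E[:3,:3])[0],E[:3,3],d['K'],np.array(d['D'],float))[0][:,0]
E
python3 - <<'E'
from h import *
for n in('top','side'):
    d=grab(n,n+'0'); print(n,d['K'],d['D'],(ray(d,[[256,192]])))
print(manip.get_obs())
E
```

```text
pics
top [[349.60561787   0.         262.35613797]
 [  0.         349.60561787 195.14210939]
 [  0.           0.           1.        ]] [0.03452315 0.         0.         0.         0.        ] (array([ 0.35690751, -0.03967765,  0.95926097]), array([[ 0.15890231,  0.01019615, -0.98744995]]))
side [[352.2629562    0.         255.20503169]
 [  0.         352.2629562  192.06420308]
 [  0.           0.           1.        ]] [-0.00674292  0.          0.          0.          0.        ] (array([ 0.45914875, -0.72738286,  0.80540284]), array([[ 0.04467889,  0.67211606, -0.73910008]]))
{'clock': 0.1, 'joint_positions': array([-1.30150136,  0.61582379, -0.0125859 ,  1.42476019,  0.0080719 ,
        1.1034032 , -0.04037363]), 'qd': array([ 2.04269678e-04, -1.42676119e-03,  1.02322246e-03, -3.20848968e-03,
        1.76161798e-03, -1.39008409e-03,  3.57432378e-05]), 'joint_torque': array([ 1.43470483e-03, -4.70383787e+01,  2.60487059e-01, -1.71572113e+01,
        1.01086145e-02,  5.85211339e-03, -1.12290815e-05]), 'position': array([0.18927503, 0.62112277, 0.23824607]), 'orientation': array([ 1.47331946e-01,  9.89086408e-01, -1.16124405e-03, -1.61667101e-04]), 'contact_force': array([ 0.02872666,  0.55304599, -0.61031645]), 'torque': array([0.00481241, 0.03524295, 0.01945411]), 'grasp_force': 0.0, 'grip_width': 0.9991849831790316}
```

View pics/top0.png

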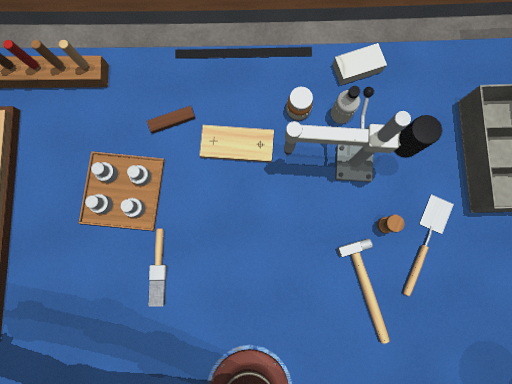

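View pics/side0.png

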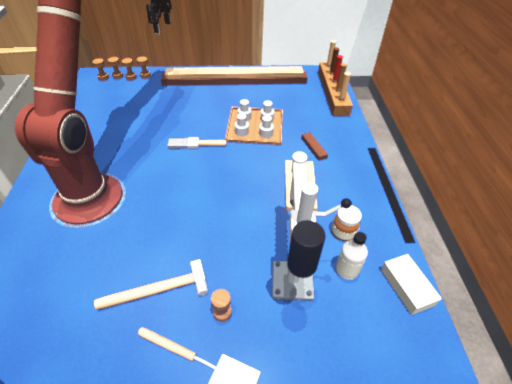

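The top view shows the blank at about (236,143), with the circled cross at (260,144) and the plain cross at (213,141). The tray is at (122,190), the spindle near (293,135) and the stand foot at (354,160). Next I'll zoom in on the spindle and blank.

```bash
python3 - <<'E'
from h import *
a=cv2.imread('pics/top0.png')[95:195,190:390]; cv2.imwrite('pics/topc.png',cv2.resize(a,(800,400),interpolation=2))
b=cv2.imread('pics/side0.png')[140:310,250:350]; cv2.imwrite('pics/sidec.png',cv2.resize(b,(353,600),interpolation=2))
for n in('top','side'):
    d=grab(n); C=cloud(d); np.savez(f'{n}0.npz',C=C,img=d['img'])
    z=C[...,2]
    for lo,hi in((.203,.26),(.26,.30),(.30,.36),(.06,.2),(.012,.03)):
        m=(z>lo)&(z<hi)&(d['z_map']>0)&(abs(C[...,0]-.55)<.25)&(C[...,1]<.25)&(C[...,1]>-.5)
        k,l,s,c=cv2.connectedComponentsWithStats(m.astype('uint8'))
        for i in range(1,k):
            if s[i,4]>25: print(n,lo,s[i],C[l==i].min(0).round(3),C[l==i].max(0).round(3))
E
```

```text
top 0.203 [ 285   97  138   60 2511] [ 0.551 -0.382  0.203] [ 0.668 -0.098  0.26 ]
top 0.26 [363  87  11  10  95] [ 0.665 -0.281  0.261] [ 0.685 -0.261  0.275]
top 0.26 [404 121  32  29 327] [ 0.55  -0.382  0.26 ] [ 0.604 -0.338  0.3  ]
top 0.26 [378 122  20  19 147] [ 0.571 -0.315  0.26 ] [ 0.598 -0.288  0.299]
top 0.3 [386 111  25  23 383] [ 0.571 -0.317  0.3  ] [ 0.6   -0.289  0.35 ]
top 0.3 [412 115  31  29 547] [ 0.551 -0.397  0.3  ] [ 0.608 -0.339  0.305]
top 0.06 [289  87  24  25 438] [ 0.719 -0.185  0.061] [ 0.779 -0.125  0.086]
top 0.06 [334  86  26  30 562] [ 0.703 -0.303  0.06 ] [ 0.759 -0.246  0.154]
top 0.06 [284 141  12  14 112] [ 0.59  -0.126  0.088] [ 0.606 -0.102  0.188]
top 0.06 [354 147  20  18 183] [ 0.57  -0.312  0.06 ] [ 0.594 -0.288  0.169]
top 0.06 [385 215  20  17 282] [ 0.392 -0.4    0.066] [ 0.432 -0.355  0.084]
top 0.012 [154 105  41  26 531] [0.691 0.139 0.012] [0.76  0.25  0.025]
top 0.012 [286 105  24  15  62] [ 0.716 -0.183  0.012] [ 0.756 -0.12   0.03 ]
top 0.012 [331 110  18  12  42] [ 0.703 -0.29   0.013] [ 0.74  -0.246  0.03 ]
top 0.012 [ 200  124 
[... 1602 characters left out ...]
side 0.012 [193 138  34   9 144] [0.3   0.212 0.012] [0.414 0.249 0.023]
side 0.012 [286 161   7  48 244] [ 0.593 -0.076  0.012] [0.632 0.124 0.023]
side 0.012 [306 162   9  22 154] [0.668 0.014 0.016] [0.698 0.117 0.024]
side 0.012 [332 225  23  15 101] [ 0.712 -0.191  0.012] [ 0.764 -0.144  0.03 ]
side 0.012 [178 260  30  34 490] [ 0.301 -0.332  0.012] [ 0.373 -0.245  0.029]
side 0.012 [ 273  261   42   38 1013] [ 0.531 -0.356  0.012] [ 0.633 -0.25   0.03 ]
side 0.012 [337 262  23  16  80] [ 0.7   -0.305  0.012] [ 0.75  -0.264  0.03 ]
side 0.012 [213 305  19  15 168] [ 0.388 -0.397  0.012] [ 0.43  -0.366  0.029]
side 0.012 [171 341  40  24 274] [ 0.3   -0.492  0.012] [ 0.385 -0.442  0.023]
```

View pics/topc.png

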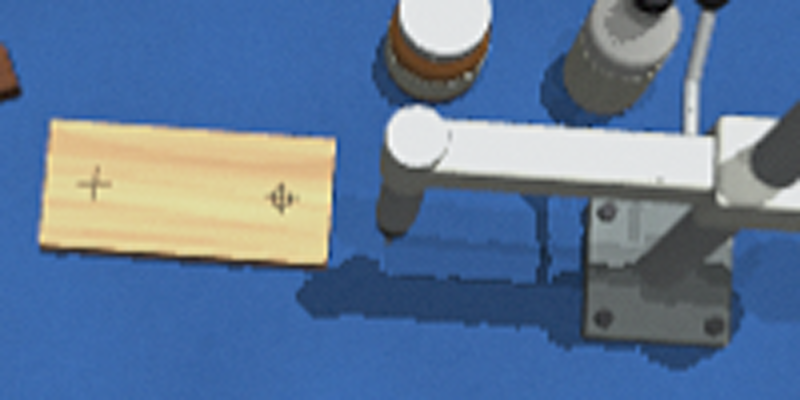

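View pics/sidec.png

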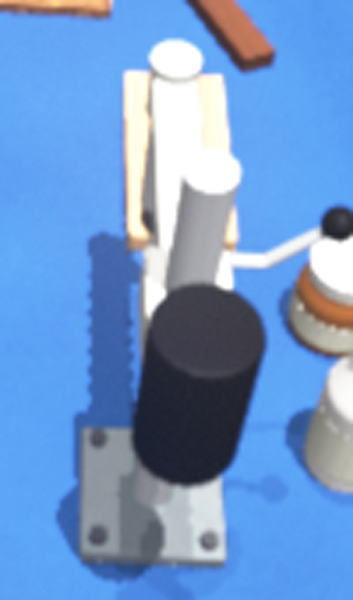

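The crops show the circled cross at crop (281,198), the blank's tail at left, the spindle cap at crop (418,136), and the chuck's lower end at crop (392,235).

```bash
cat >> h.py <<'E'
def blank(d):
    C=cloud(d);z=C[...,2];hsv=cv2.cvtColor(d['img'],cv2.COLOR_BGR2HSV)
    m=(hsv[...,0]>8)&(hsv[...,0]<32)&(hsv[...,1]>40)&(hsv[...,2]>165)&(z>.012)&(z<.03)&(abs(C[...,1]-.0)<.3)&(abs(C[...,0]-.63)<.13)
    m=cv2.morphologyEx(m.astype('uint8'),cv2.MORPH_CLOSE,np.ones((7,7)))
    c=max(cv2.findContours(m,0,1)[0],key=cv2.contourArea)
    P=plane(d,c.reshape(-1,2),.02)[:,:2]
    r=cv2.minAreaRect((P*1000).astype('float32')); return r,cv2.boxPoints(r),m
def dark(d,uv,h=7):
    u,v=np.round(uv).astype(int);g=cv2.cvtColor(d['img'],cv2.COLOR_BGR2GRAY).astype(float)[v-h:v+h+1,u-h:u+h+1]
    w=np.clip(np.median(g)-15-g,0,None);yy,xx=np.mgrid[v-h:v+h+1,u-h:u+h+1]
    return np.array([(w*xx).sum(),(w*yy).sum()])/w.sum()
E
python3 - <<'E'
from h import *
d=grab('top');C=cloud(d);s=grab('side');S=cloud(s)
r,b,m=blank(d);print('blank',r,b.round(1))
for q in((260.3,144.3),(213.5,141)):
    p=dark(d,q);print('mark',p,plane(d,[p],.02).round(4))
def box(C,z0,z1,x,y):
    k=(C[...,2]>z0)&(C[...,2]<z1)&(C[...,0]>x[0])&(C[...,0]<x[1])&(C[...,1]>y[0])&(C[...,1]<y[1]);return C[k]
for n,c in(('t',C),('s',S)):
    P=box(c,.233,.262,(.53,.65),(-.25,-.05))
    # cap: hist of z
    print(n,'arm z pct',np.percentile(P[:,2],[5,50,95]).round(3))
    Q=P[P[:,2]>.246];print('cap',len(Q),Q.min(0).round(3) if len(Q) else 0,Q.max(0).round(3) if len(Q) else 0)
    A=P[(P[:,1]<-.13)];
    for y in(-.14,-.18,-.22):
        a=P[abs(P[:,1]-y)<.006];print('arm',y,np.percentile(a[:,0],[1,99]).round(4),len(a))
    Q=box(c,.34,.36,(.53,.65),(-.33,-.27));print('col cap',len(Q),((Q.max(0)+Q.min(0))/2).round(4),Q.mean(0).round(4))
    F=box(c,.013,.03,(.5,.66),(-.37,-.23));print('foot',[np.round(x,1) for x in cv2.minAreaRect((F[:,:2]*1000).astype('float32'))])
    for z0,z1 in((.09,.13),(.13,.2)):
        Q=box(c,z0,z1,(.55,.65),(-.15,-.08));
        if len(Q):print('sp',z0,len(Q),Q.min(0).round(3),Q.max(0).round(3))
    W=((c[...,2]>.065)&(c[...,2]<.09)&(c[...,1]>.2)&(c[...,0]>.4)&(c[...,0]<.65)).astype('uint8')
    k,l,st,ce=cv2.connectedComponentsWithStats(W)
    for i in range(1,k):
        if st[i,4]>20:
            Q=c[l==i];print('w',len(Q),((Q.max(0)+Q.min(0))/2).round(4),np.median(Q,0).round(4),(Q.max(0)-Q.min(0)).round(3))
T=(C[...,1]>.2)&(C[...,2]<.02)
print(manip.get_obs()['clock'])
E
```

```text
blank ((648.1490478515625, 20.633384704589844), (198.7611083984375, 89.45377349853516), 84.53091430664062) [[594.2 -74. ]
 [683.2 -82.6]
 [702.1 115.3]
 [613.1 123.8]]
mark [259.86523737 143.9280245 ] [[ 0.643  -0.0436  0.02  ]]
mark [213.2310231  140.59240924] [[0.6553 0.0857 0.02  ]]
t arm z pct [0.237 0.243 0.253]
cap 205 [ 0.586 -0.199  0.246] [ 0.619 -0.098  0.255]
arm -0.14 [0.585  0.6126] 80
arm -0.18 [0.5813 0.612 ] 86
arm -0.22 [0.5775 0.6088] 88
col cap 218 [ 0.5851 -0.3035  0.3451] [ 0.5852 -0.3026  0.3464]
foot [array([ 585.4, -303.2]), array([ 99.8, 100.1]), np.float64(85.2)]
sp 0.09 33 [ 0.59  -0.125  0.09 ] [ 0.604 -0.102  0.129]
sp 0.13 76 [ 0.59  -0.126  0.13 ] [ 0.605 -0.102  0.188]
w 151 [0.5713 0.3746 0.0722] [0.5708 0.3726 0.0751] [0.031 0.034 0.013]
w 142 [0.5607 0.2841 0.0721] [0.559  0.2836 0.075 ] [0.034 0.03  0.014]
w 155 [0.4839 0.3848 0.072 ] [0.4837 0.3839 0.0749] [0.03  0.033 0.013]
w 135 [0.4716 0.297  0.0729] [0.4712 0.2963 0.0752] [0.03  0.03  0.015]
s arm z pct [0.238 0.241 0.251]
cap 124 [ 0.585 -0.131  0.246] [ 0.617 -0.098  0.253]
arm -0.14 [0.5841 0.6135] 44
arm -0.18 [0.5805 0.6095] 51
arm -0.22 [0.5771 0.5887] 24
col cap 183 [ 0.5839 -0.3037  0.3438] [ 0.583  -0.3053  0.3446]
foot [array([ 583.6, -303.3]), array([99.8, 98.8]), np.float64(85.1)]
sp 0.09 36 [ 0.589 -0.127  0.092] [ 0.598 -0.115  0.13 ]
sp 0.13 32 [ 0.587 -0.124  0.13 ] [ 0.593 -0.111  0.2  ]
w 193 [0.5034 1.2292 0.0778] [0.5003 1.2271 0.078 ] [0.207 0.034 0.024]
w 50 [0.4821 0.3839 0.0716] [0.4821 0.3818 0.0739] [0.03  0.032 0.013]
w 52 [0.5693 0.3737 0.0711] [0.5688 0.3697 0.0727] [0.03  0.031 0.011]
w 56 [0.4692 0.2965 0.0712] [0.4693 0.2932 0.0732] [0.028 0.035 0.011]
w 56 [0.5591 0.2823 0.0717] [0.5584 0.2776 0.0729] [0.029 0.034 0.011]
0.3
```

Request:
jog_arm(
  steps=[
    [0.27,-0.3,-0.03,0.1,0.3],
    [0.27,-0.3,-0.03,0.1,0.3],
    [0.27,-0.3,-0.03,0.1,0.3],
    [0.27,-0.3,-0.03,0.1,0.3],
    [0.27,-0.3,-0.03,0.1,0.3],
    [0.27,-0.3,-0.03,0.1,0.3],
    [0.27,-0.3,-0.03,0.1,0.3],
    [0.27,-0.3,-0.03,0.1,0.3],
    [0.27,-0.3,-0.03,0.1,0.3],
    [0.27,-0.3,-0.03,0.1,0.3],
  ],
)

```text
clock: 1.3
position: [0.4609, 0.3197, 0.2092]
orientation: [0.1, 0.995, -0.0, 0.0]
contact_force: [0.1, 0.8, -1.2]
grip_width: 0.701
grasp_force: 0.0
```

Request:
jog_arm(
  steps=[
    [0.276,-0.296,-0.06,0.1,0.3],
    [0.276,-0.296,-0.06,0.1,0.3],
    [0.276,-0.296,-0.06,0.1,0.3],
    [0.276,-0.296,-0.06,0.1,0.3],
    [0.276,-0.296,-0.06,0.1,0.3],
    [0.276,-0.296,-0.06,0.1,0.3],
    [0.276,-0.296,-0.06,0.1,0.3],
    [0.276,-0.296,-0.06,0.1,0.3],
    [0.276,-0.296,-0.06,0.1,0.3],
    [0.276,-0.296,-0.06,0.1,0.3],
  ],
)

```text
clock: 2.3
position: [0.7357, 0.0256, 0.1479]
orientation: [0.048, 0.999, 0.0, -0.001]
contact_force: [-0.9, 0.5, -0.9]
grip_width: 0.703
grasp_force: 0.0
```

```bash
python3 - <<'E'
from h import *
o=manip.get_obs();print({k:np.round(o[k],4) for k in('clock','position','orientation','joint_positions','contact_force','grip_width')})
p=o['position']
for n in('top','side'):
    d=grab(n,n+'1');C=cloud(d)
    k=(np.hypot(C[...,0]-p[0],C[...,1]-p[1])<.08)&(C[...,2]>.06)&(C[...,2]<p[2]+.06)
    Q=C[k]
    for y in(-1,1):
        q=Q[(Q[:,1]-p[1])*y>0]; 
        if len(q):
            lo=q[q[:,2]<np.percentile(q[:,2],15)+.004];print(n,len(q),q[:,2].min()-p[2],(lo.min(0)-p).round(4),(lo.max(0)-p).round(4))
E
```

```text
{'clock': np.float64(2.3), 'position': array([0.7357, 0.0256, 0.1479]), 'orientation': array([ 4.850e-02,  9.988e-01,  1.000e-04, -7.000e-04]), 'joint_positions': array([-0.0424,  0.8388, -0.0459,  1.2289,  0.0384,  1.0761,  1.3824]), 'contact_force': array([-0.9116,  0.4763, -0.9229]), 'grip_width': np.float64(0.7027)}
top 25 0.0472000697322674 [-0.0177 -0.0602  0.0472] [ 0.0033 -0.0489  0.0538]
side 138 -0.003592303364304078 [-0.0163 -0.0425 -0.0036] [ 0.0057 -0.0299  0.0133]
side 62 -0.0035228424038945827 [-0.0097  0.03   -0.0035] [0.0036 0.0361 0.007 ]
```

View pics/side1.png

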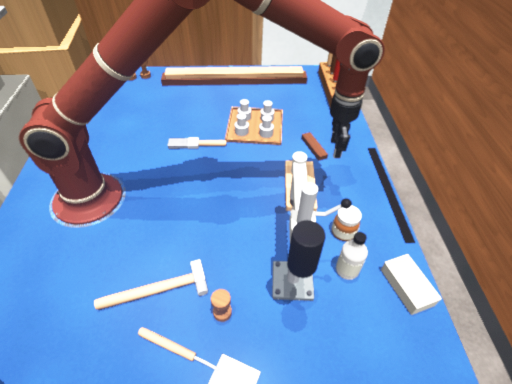

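The side view shows the gripper beyond the blank at (342,140), with the tips about 3.5 mm below the TCP. I'll lower it behind the far side of the blank.

Request:
jog_arm(
  steps=[
    [0,-0.013,-0.05,0,0.3],
    [0,-0.013,-0.09,0,0.3],
    [0,-0.013,-0.115,0,0.3],
    [0,-0.013,-0.13,0,0.3],
    [0,-0.013,-0.138,0,0.3],
    [0,-0.013,-0.138,0,0.3],
  ],
)

```text
clock: 3.0
position: [0.7353, 0.0146, 0.0115]
orientation: [0.047, 0.999, 0.0, -0.0]
contact_force: [-0.6, 0.0, -0.0]
grip_width: 0.703
grasp_force: 0.0
```

Request:
jog_arm(
  steps=[
    [-0.01,0.001,0,0,0.3],
    [-0.017,0.0015,0,0,0.3],
    [-0.022,0.002,0,0,0.3],
    [-0.027,0.0025,0,0,0.3],
    [-0.032,0.003,0,0,0.3],
    [-0.037,0.0035,0,0,0.3],
    [-0.042,0.004,0,0,0.3],
    [-0.046,0.0045,0,0,0.3],
    [-0.05,0.005,0,0,0.3],
    [-0.05,0.005,0,0,0.3],
  ],
)

```text
clock: 4.0
position: [0.6855, 0.0178, 0.0118]
orientation: [0.048, 0.999, -0.0, 0.0]
contact_force: [2.1, -0.2, 2.0]
grip_width: 0.698
grasp_force: 1.0
```

```bash
cat >> h.py <<'E'
TIP=np.array([601.5,-113.9])
def status(name=None):
    d=grab('top',name);r,b,m=blank(d)
    b=b[np.argsort(b[:,1])];a=b[2:].mean(0)-b[:2].mean(0);L=np.linalg.norm(a);a/=L;e=np.array([a[1],-a[0]])
    ck=b.mean(0)-65*a
    out=[]
    for q in(ck,ck+130*a):
        uv=proj(d,[[q[0]/1e3,q[1]/1e3,.02]])[0]
        try: out.append(plane(d,[dark(d,uv,6)],.02)[0,:2]*1e3)
        except Exception as x: out.append(None)
    dl=TIP-ck
    print('L',L.round(1),'size',np.round(r[1],1),'yawdeg',np.degrees(np.arctan2(a[0],a[1])).round(2),'rectmark',ck.round(1),'mark',out[0],'plain',out[1],'need xy',dl.round(1),'along a',(dl@a).round(1),'along e',(dl@e).round(1))
    if out[0] is not None: print('need(mark)',(TIP-out[0]).round(1),'a/e',((TIP-out[0])@a).round(1),((TIP-out[0])@e).round(1))
    print('corners',b.round(1).tolist())
    o=manip.get_obs();print({k:np.round(o[k],4).tolist() for k in('clock','position','contact_force')})
E
python3 -c "
from h import *
status('top2')"
```

```text
L 27.9 size [27.9 65.8] yawdeg 1.35 rectmark [ 630.9 -128.2] mark [ 615.9354628  -118.14577679] plain [633.85229658   2.77034575] need xy [-29.4  14.3] along a 13.6 along e -29.7
need(mark) [-14.4   4.2] a/e 3.9 -14.5
corners [[665.0, -77.9000015258789], [599.2000122070312, -76.30000305175781], [665.7000122070312, -50.0], [599.9000244140625, -48.5]]
{'clock': 4.05, 'position': [0.6855, 0.0178, 0.0116], 'contact_force': [1.6741, 0.3075, 1.6692]}
```

View pics/top2.png

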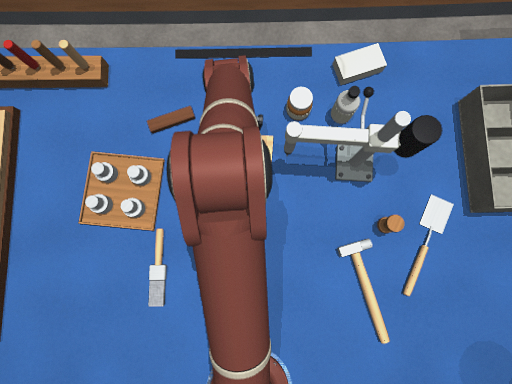

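The arm hides the blank here. From the visible end it has moved about 20 of the 34 mm. I'll push a little more, then retract to the tail side and look.

Request:
jog_arm(
  steps=[
    [-0.004,0.0005,0,0,0.3],
    [-0.008,0.001,0,0,0.3],
    [-0.01,0.001,0,0,0.3],
    [-0.01,0.001,0,0,0.3],
    [0.005,0,0,0,0.3],
    [0.015,0,0.0,0,0.3],
    [0.02,0,0.05,0,0.3],
    [0.02,0,0.1,0,0.3],
    [0.02,0.02,0.14,0,0.3],
    [0.0,0.07,0.14,-0.1,0.3],
  ],
)

```text
clock: 5.05
position: [0.6914, 0.0774, 0.1575]
orientation: [0.104, 0.995, -0.001, 0.006]
contact_force: [1.1, 0.2, -0.5]
grip_width: 0.702
grasp_force: 0.0
```

Request:
jog_arm(
  steps=[
    [-0.06,0.2,0,-1.47,0.3],
    [-0.06,0.2,0,-1.47,0.3],
    [-0.06,0.2,0,-1.47,0.3],
    [-0.06,0.2,0,-1.47,0.3],
    [-0.06,0.2,0,-1.47,0.3],
    [-0.06,0.2,0,-1.47,0.3],
    [-0.06,0.2,0,-1.47,0.3],
    [-0.06,0.2,0,-1.47,0.3],
    [-0.06,0.2,0,-1.47,0.3],
    [-0.06,0.2,0,-1.47,0.3],
  ],
)

```text
clock: 6.05
position: [0.6241, 0.2837, 0.1494]
orientation: [0.742, 0.671, -0.003, -0.002]
contact_force: [0.2, -0.9, -0.1]
grip_width: 0.696
grasp_force: 0.0
```

```bash
python3 -c "
from h import *
status('top3');o=manip.get_obs();print(o['orientation'],o['joint_positions'].round(2))"
```

```text
L 198.3 size [198.3  89. ] yawdeg 5.46 rectmark [613.6 -40.6] mark [614.52853988 -40.74717553] plain [625.59603151  88.90222912] need xy [-12.1 -73.3] along a -74.1 along e -5.1
need(mark) [-13.  -73.2] a/e -74.1 -6.0
corners [[654.5999755859375, -78.80000305175781], [566.0999755859375, -70.4000015258789], [673.5, 118.5999984741211], [585.0, 127.0999984741211]]
{'clock': 6.1, 'position': [0.6241, 0.284, 0.1493], 'contact_force': [0.4222, -0.0256, 0.4104]}
[ 0.74252919  0.66980363 -0.00325748 -0.00169806] [-0.67  0.79  0.4   1.41 -0.33  1.01 -0.3 ]
```

Request:
jog_arm(
  steps=[
    [0.004,-0.05,-0.03,0,0.5],
    [0.008,-0.1,-0.04,0,0.5],
    [0.008,-0.131,-0.07,0,0.5],
    [0.008,-0.131,-0.1,0,0.5],
    [0.008,-0.131,-0.12,0,0.5],
    [0.008,-0.131,-0.13,0,0.5],
    [0.008,-0.131,-0.137,0,0.5],
    [0.008,-0.131,-0.137,0,0.5],
  ],
)

```text
clock: 6.9
position: [0.634, 0.1536, 0.0136]
orientation: [0.739, 0.673, -0.001, -0.001]
contact_force: [0.5, -0.6, -0.3]
grip_width: 0.504
grasp_force: 0.0
```

Request:
jog_arm(
  steps=[
    [-0.001,-0.01,0,0,0.5],
    [-0.0015,-0.0185,0,0,0.5],
    [-0.003,-0.027,0,0,0.5],
    [-0.0045,-0.035,0,0,0.5],
    [-0.006,-0.043,0,0,0.5],
    [-0.0075,-0.051,0,0,0.5],
    [-0.009,-0.059,0,0,0.5],
    [-0.0105,-0.067,0,0,0.5],
    [-0.012,-0.075,0,0,0.5],
    [-0.012,-0.075,0,0,0.5],
  ],
)

```text
clock: 7.9
position: [0.6222, 0.0749, 0.0141]
orientation: [0.741, 0.672, -0.001, 0.001]
contact_force: [0.0, 0.6, 0.6]
grip_width: 0.503
grasp_force: 0.0
```

```bash
python3 -c "
from h import *
status('top4')"
```

```text
L 198.5 size [198.5  89.2] yawdeg 5.52 rectmark [ 601.8 -101.7] mark [ 606.85277719 -107.42180597] plain [614.91123041  28.44124309] need xy [ -0.3 -12.2] along a -12.2 along e 0.9
need(mark) [-5.4 -6.5] a/e -7.0 -4.7
corners [[642.9000244140625, -140.10000610351562], [554.0999755859375, -131.5], [662.0, 57.5], [573.2000122070312, 66.0999984741211]]
{'clock': 7.95, 'position': [0.6218, 0.075, 0.0137], 'contact_force': [-0.062, 0.7549, -0.7615]}
```

View pics/top4.png

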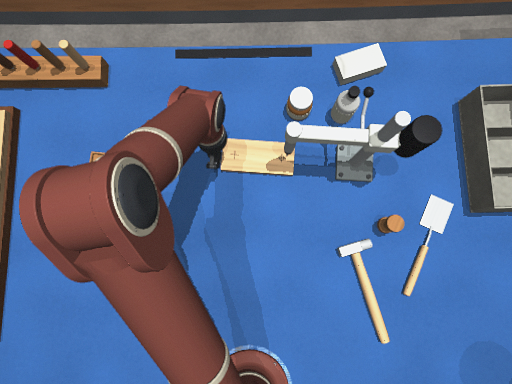

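The plain cross is at (235,154) and the circled cross at (282,157), just left of the chuck. It needs about 12.5 mm more.

Request:
jog_arm(
  steps=[
    [0,-0.004,0,0,0.5],
    [0,-0.008,0,0,0.5],
    [-0.0005,-0.011,0,0,0.5],
    [-0.0005,-0.012,0,0,0.5],
    [-0.0005,-0.012,0,0,0.5],
  ],
)

```text
clock: 8.45
position: [0.6222, 0.0649, 0.0141]
orientation: [0.74, 0.672, -0.001, 0.0]
contact_force: [-0.0, 0.3, -0.1]
grip_width: 0.498
grasp_force: 0.0
```

```bash
python3 -c "
from h import *
status('top5');d=grab('side','side5');status()
cv2.imwrite('pics/t5c.png',cv2.resize(cv2.imread('pics/top5.png')[115:195,200:320],(800,533),interpolation=2))"
```

```text
L 198.0 size [198.   89.2] yawdeg 5.49 rectmark [ 602.1 -112. ] mark [ 610.50183604 -116.42910877] plain [617.26174284  18.14165044] need xy [-0.6 -1.9] along a -2.0 along e -0.4
need(mark) [-9.   2.5] a/e 1.7 -9.2
corners [[643.2000122070312, -150.0], [554.4000244140625, -141.5], [662.2000122070312, 47.0], [573.4000244140625, 55.5]]
{'clock': 8.5, 'position': [0.6224, 0.065, 0.0142], 'contact_force': [0.4058, -0.2249, 0.1024]}
L 198.2 size [198.2  89.2] yawdeg 5.49 rectmark [ 602.1 -111.9] mark [ 610.36798135 -116.35061654] plain [617.19251616  18.15208657] need xy [-0.6 -2. ] along a -2.1 along e -0.4
need(mark) [-8.9  2.5] a/e 1.6 -9.1
corners [[643.2000122070312, -150.0], [554.4000244140625, -141.5], [662.2000122070312, 47.20000076293945], [573.4000244140625, 55.70000076293945]]
{'clock': 8.6, 'position': [0.6225, 0.0654, 0.0144], 'contact_force': [0.0947, 0.4554, -0.2123]}
```

View pics/t5c.png

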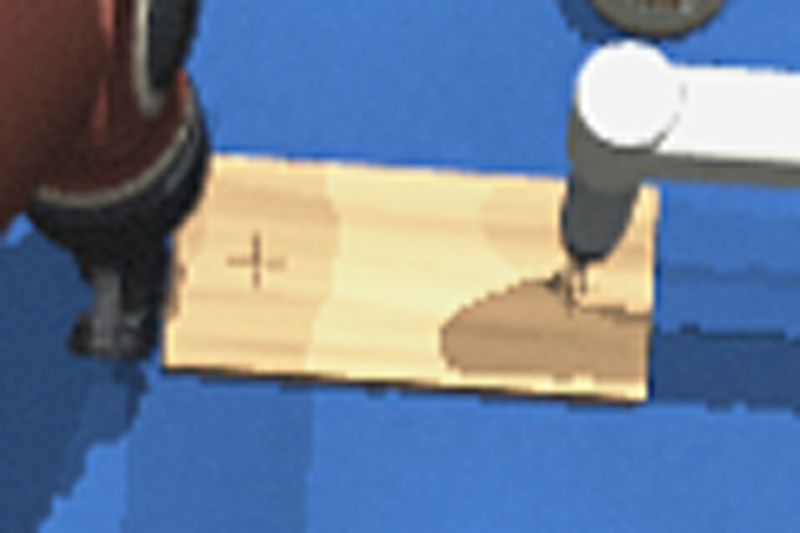

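```bash
python3 -c "
from h import *
d=grab('top')
f=lambda c:(np.array(c)+.5)*.15-.5+[200,115]
print(plane(d,[f((256,262)),f((570,287))],.02).round(4))
print(((proj(d,[[.602,-.1119,.02],[.6015,-.1139,.032],[.6015,-.1139,.074]])-[200,115]+.5)/.15-.5).round(0))
"
```

```text
[[ 0.6159  0.0176  0.02  ]
 [ 0.6023 -0.1123  0.02  ]]
[[569. 288.]
 [576. 281.]
 [584. 254.]]
```

The bit tip is at crop (574,281) and the circled cross at (570,287), so about 2 mm remains.

Request:
jog_arm(
  steps=[
    [-0.0005,-0.0015,0,0,0.5],
    [-0.0005,-0.0025,0,0,0.5],
    [-0.0005,-0.0025,0,0,0.5],
    [-0.0005,-0.0025,0,0,0.5],
  ],
)

```text
clock: 9.05
position: [0.6219, 0.0646, 0.0144]
orientation: [0.74, 0.673, 0.0, -0.0]
contact_force: [0.7, 2.6, 0.0]
grip_width: 0.504
grasp_force: 1.2
```

Request:
jog_arm(
  steps=[
    [0.002,0.02,0,0,0.5],
    [0.002,0.04,0.03,0,0.5],
    [0.002,0.07,0.08,0,0.5],
    [-0.01,0.12,0.12,0,0.3],
    [-0.03,0.17,0.14,0,0.2],
    [-0.05,0.21,0.14,0,0.2],
    [-0.06,0.225,0.14,0,0.2],
    [-0.06,0.225,0.14,0,0.2],
  ],
)

```text
clock: 9.85
position: [0.5578, 0.2976, 0.1545]
orientation: [0.736, 0.677, 0.001, -0.003]
contact_force: [-0.4, -0.1, 0.0]
grip_width: 0.8
grasp_force: 0.0
```

```bash
python3 -c "
from h import *
status('top6');o=manip.get_obs();print(o['orientation'],o['joint_positions'].round(2))"
```

```text
L 198.9 size [198.9  89. ] yawdeg 5.48 rectmark [ 602.1 -112.2] mark [ 609.90906596 -116.44257736] plain [615.33419409  17.491701  ] need xy [-0.6 -1.7] along a -1.8 along e -0.5
need(mark) [-8.4  2.5] a/e 1.7 -8.6
corners [[643.0999755859375, -150.6999969482422], [554.5999755859375, -142.1999969482422], [662.0999755859375, 47.29999923706055], [573.5999755859375, 55.79999923706055]]
{'clock': 9.9, 'position': [0.5598, 0.2928, 0.1543], 'contact_force': [-0.2744, -0.1881, 0.2237]}
[ 7.37307809e-01  6.75556337e-01  2.24090843e-04 -8.83710925e-04] [-0.75  0.7   0.4   1.59 -0.33  0.92 -0.32]
```

The blank is now about 1.8 mm off, well inside tolerance and at rest. Next is the first weight.

Request:
jog_arm(
  steps=[
    [0.001,-0.01,-0.03,0,0.2],
    [0.001,-0.01,-0.06,0,0.2],
    [0.001,-0.01,-0.085,0,0.2],
    [0.001,-0.01,-0.097,0,0.2],
    [0.001,-0.01,-0.105,0,0.2],
    [0.001,-0.01,-0.105,0,0.2],
    [0.001,-0.01,-0.105,0,0.2],
  ],
)

```text
clock: 10.6
position: [0.5639, 0.2785, 0.0503]
orientation: [0.74, 0.673, 0.001, 0.0]
contact_force: [-0.0, 0.1, 0.3]
grip_width: 0.804
grasp_force: 0.0
```

```bash
python3 -c "
from h import *
o=manip.get_obs();print(o['position'],o['contact_force'])
s=grab('side','side7');cv2.imwrite('pics/s7c.png',cv2.resize(s['img'][70:170,200:330],(780,600),interpolation=2))"
```

```text
[0.56388344 0.27849935 0.05028371] [-0.01827262  0.11683968  0.25243486]
```

View pics/s7c.png

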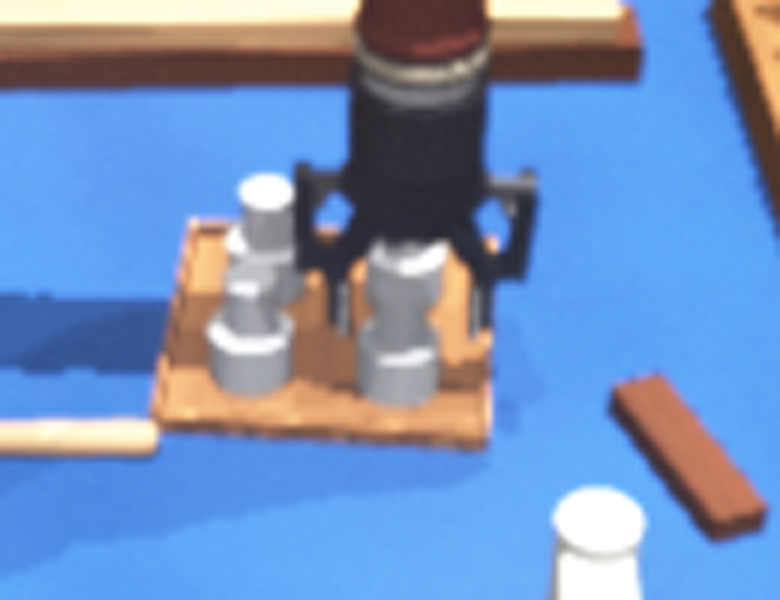

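The fingers straddle the near-right weight's stem at crop (405,300), clear of the neighbours. Closing now.

Request:
jog_arm(
  steps=[
    [-0.003,0.004,0,0,0.2],
    [-0.003,0.004,0,0,0.4],
    [-0.003,0.004,0,0,0.7],
    [-0.003,0.004,0,0,0.85],
    [-0.003,0.004,0,0,0.85],
    [-0.003,0.004,0,0,0.85],
  ],
  squeeze=60,
)

```text
clock: 11.25
position: [0.5598, 0.2831, 0.0499]
orientation: [0.74, 0.673, 0.0, -0.0]
contact_force: [-2.6, 1.0, 6.1]
grip_width: 0.358
grasp_force: 60.2
```

Request:
jog_arm(
  steps=[
    [0,0,0.01,0,0.85],
    [0,0,0.03,0,0.85],
    [0,0,0.06,0,0.85],
    [0,0,0.08,0,0.85],
    [0,0,0.08,0,0.85],
  ],
)

```text
clock: 11.75
position: [0.5616, 0.2826, 0.1315]
orientation: [0.74, 0.673, 0.002, 0.001]
contact_force: [0.5, -0.2, -6.3]
grip_width: 0.356
grasp_force: 60.4
```

Request:
jog_arm(
  steps=[
    [0.005,-0.03,0,0,0.85],
    [0.01,-0.07,0,0,0.85],
    [0.018,-0.11,0,0,0.85],
    [0.025,-0.15,0,0,0.85],
    [0.03,-0.19,0,0,0.85],
    [0.036,-0.23,0,0,0.85],
    [0.042,-0.27,0,0,0.85],
    [0.047,-0.3,0,0,0.85],
    [0.049,-0.316,0,0,0.85],
    [0.049,-0.316,0,0,0.85],
  ],
)

```text
clock: 12.75
position: [0.6077, -0.0375, 0.1279]
orientation: [0.742, 0.671, -0.002, 0.0]
contact_force: [0.2, 0.5, -6.6]
grip_width: 0.357
grasp_force: 60.2
```

Request:
jog_arm(
  steps=[
    [0,0,-0.02,0,0.85],
    [0,0,-0.035,0,0.85],
    [0,0,-0.045,0,0.85],
    [0,0,-0.052,0,0.85],
    [0,0,-0.052,0,0.85],
    [0,0,-0.052,0,0.85],
  ],
)

```text
clock: 13.35
position: [0.6092, -0.0329, 0.0776]
orientation: [0.74, 0.673, 0.0, 0.0]
contact_force: [-0.5, 0.6, -5.9]
grip_width: 0.357
grasp_force: 60.1
```

Request:
jog_arm(
  steps=[
    [0,0,-0.003,0,0.85],
    [0,0,-0.006,0,0.85],
    [0,0,-0.009,0,0.85],
    [0,0,-0.011,0,0.85],
    [0,0,-0.011,0,0.85],
  ],
)

```text
clock: 13.85
position: [0.6085, -0.0333, 0.0659]
orientation: [0.74, 0.673, -0.0, -0.0]
contact_force: [-0.4, 0.1, -6.2]
grip_width: 0.356
grasp_force: 60.2
```

Request:
jog_arm(
  steps=[
    [0,0,-0.001,0,0.85],
    [0,0,-0.002,0,0.85],
    [0,0,-0.002,0,0.85],
    [0,0,-0.002,0,0.85],
  ],
)

```text
clock: 14.25
position: [0.6091, -0.0334, 0.0649]
orientation: [0.74, 0.673, 0.0, 0.0]
contact_force: [-0.5, -0.1, -0.5]
grip_width: 0.356
grasp_force: 60.7
```

Request:
jog_arm(
  steps=[
    [0,0,0,0,0.63],
    [0,0,0,0,0.6],
    [0,0,0,0,0.5],
    [0,0,0,0,0.35],
    [0,0,0,0,0.2],
    [0,0,0,0,0.2],
    [0,0,0.02,0,0.2],
    [0,0,0.06,0,0.2],
    [0,0.01,0.09,0,0.2],
    [-0.01,0.05,0.09,0,0.2],
  ],
  squeeze=40,
)

```text
clock: 15.25
position: [0.6034, 0.0097, 0.1599]
orientation: [0.743, 0.669, 0.003, 0.007]
contact_force: [0.7, 0.1, 0.7]
grip_width: 0.802
grasp_force: 0.0
```

Request:
jog_arm(
  steps=[
    [-0.02,0.05,0,0,0.2],
    [-0.04,0.1,0,0,0.2],
    [-0.06,0.15,0,0,0.2],
    [-0.09,0.2,0,0,0.2],
    [-0.12,0.24,0,0,0.2],
    [-0.128,0.28,0,0,0.2],
    [-0.128,0.28,0,0,0.2],
    [-0.128,0.28,0,0,0.2],
  ],
)

```text
clock: 16.05
position: [0.4695, 0.2997, 0.1541]
orientation: [0.738, 0.675, 0.0, -0.001]
contact_force: [-0.8, -0.8, -0.6]
grip_width: 0.799
grasp_force: 0.0
```

```bash
cat >> h.py <<'E'
def weights():
    d=grab('top');c=cloud(d)
    W=((c[...,2]>.06)&(c[...,2]<.1)&(c[...,1]>-.09)&(c[...,1]<.45)&(c[...,0]>.4)&(c[...,0]<.66)).astype('uint8')
    k,l,st,ce=cv2.connectedComponentsWithStats(W)
    for i in range(1,k):
        if st[i,4]>20:
            Q=c[l==i];Q=Q[Q[:,2]>np.percentile(Q[:,2],50)-.003];print('w',len(Q),((Q.max(0)+Q.min(0))/2).round(4),np.median(Q,0).round(4),(Q.max(0)-Q.min(0)).round(3))
E
python3 -c "
from h import *
status('top8');weights()"
```

```text
L 198.9 size [198.9  89. ] yawdeg 5.48 rectmark [ 602.1 -112.2] mark [ 610.0210279  -116.42506798] plain [615.29817795  17.50975792] need xy [-0.6 -1.7] along a -1.8 along e -0.5
need(mark) [-8.5  2.5] a/e 1.7 -8.7
corners [[643.0999755859375, -150.6999969482422], [554.5999755859375, -142.1999969482422], [662.0999755859375, 47.29999923706055], [573.5999755859375, 55.79999923706055]]
{'clock': 16.1, 'position': [0.4709, 0.2967, 0.1543], 'contact_force': [0.2729, -1.1534, 1.0407]}
w 116 [ 0.6095 -0.0318  0.091 ] [ 0.6086 -0.0318  0.0908] [0.03  0.029 0.007]
w 124 [0.4722 0.2972 0.0752] [0.4721 0.2973 0.0751] [0.029 0.031 0.007]
```

Request:
jog_arm(
  steps=[
    [0,0,-0.03,0,0.2],
    [0,0,-0.06,0,0.2],
    [0,0,-0.085,0,0.2],
    [0,0,-0.097,0,0.2],
    [0,0,-0.105,0,0.2],
    [0,0,-0.105,0,0.2],
    [0,0,-0.105,0,0.2],
  ],
)

```text
clock: 16.85
position: [0.4719, 0.2964, 0.0502]
orientation: [0.74, 0.672, 0.001, 0.0]
contact_force: [0.1, -0.1, 0.3]
grip_width: 0.801
grasp_force: 0.0
```

Request:
jog_arm(
  steps=[
    [0,0,0,0,0.4],
    [0,0,0,0,0.7],
    [0,0,0,0,0.85],
    [0,0,0,0,0.85],
    [0,0,0,0,0.85],
  ],
  squeeze=60,
)

```text
clock: 17.35
position: [0.4716, 0.297, 0.0503]
orientation: [0.74, 0.673, 0.001, 0.0]
contact_force: [-0.1, -0.5, 6.1]
grip_width: 0.358
grasp_force: 59.4
```

Request:
jog_arm(
  steps=[
    [0,0,0.01,0,0.85],
    [0,0,0.03,0,0.85],
    [0,0,0.06,0,0.85],
    [0,0,0.09,0,0.85],
    [0,0,0.12,0,0.85],
    [0,0,0.12,0,0.85],
  ],
)

```text
clock: 17.95
position: [0.4724, 0.2974, 0.1721]
orientation: [0.74, 0.673, 0.003, 0.001]
contact_force: [1.5, 0.1, -7.6]
grip_width: 0.354
grasp_force: 60.6
```

Request:
jog_arm(
  steps=[
    [0.01,-0.02,0,0,0.85],
    [0.03,-0.05,0,0,0.85],
    [0.05,-0.09,0,0,0.85],
    [0.07,-0.13,0,0,0.85],
    [0.09,-0.17,0,0,0.85],
    [0.11,-0.21,0,0,0.85],
    [0.13,-0.245,0,0,0.85],
    [0.143,-0.269,0,0,0.85],
    [0.143,-0.269,-0.01,0,0.85],
    [0.143,-0.269,-0.03,0,0.85],
  ],
)

```text
clock: 18.95
position: [0.6134, 0.0259, 0.1374]
orientation: [0.741, 0.672, -0.001, -0.0]
contact_force: [0.6, 0.8, -8.5]
grip_width: 0.353
grasp_force: 60.8
```

Request:
jog_arm(
  steps=[
    [0,0,-0.025,0,0.85],
    [0,0,-0.045,0,0.85],
    [0,0,-0.06,0,0.85],
    [0,0,-0.065,0,0.85],
    [0,0,-0.065,0,0.85],
    [0,0,-0.065,0,0.85],
  ],
)

```text
clock: 19.55
position: [0.6145, 0.0276, 0.0749]
orientation: [0.74, 0.673, 0.001, 0.001]
contact_force: [0.2, 1.1, -7.9]
grip_width: 0.36
grasp_force: 60.7
```

Request:
jog_arm(
  steps=[
    [0,0,-0.003,0,0.85],
    [0,0,-0.006,0,0.85],
    [0,0,-0.008,0,0.85],
    [0,0,-0.009,0,0.85],
    [0,0,-0.009,0,0.85],
  ],
)

```text
clock: 20.05
position: [0.6138, 0.0277, 0.0654]
orientation: [0.74, 0.673, 0.0, -0.0]
contact_force: [-0.8, 0.0, -7.5]
grip_width: 0.357
grasp_force: 60.9
```

Request:
jog_arm(
  steps=[
    [0,0,-0.001,0,0.85],
    [0,0,-0.001,0,0.85],
    [0,0,-0.001,0,0.85],
  ],
)

```text
clock: 20.35
position: [0.6139, 0.0277, 0.0653]
orientation: [0.74, 0.673, 0.0, -0.0]
contact_force: [-3.7, 0.1, 3.9]
grip_width: 0.356
grasp_force: 61.9
```

Request:
jog_arm(
  steps=[
    [0,0,0,0,0.63],
    [0,0,0,0,0.6],
    [0,0,0,0,0.5],
    [0,0,0,0,0.35],
    [0,0,0,0,0.2],
    [0,0,0,0,0.2],
    [0,0,0.02,0,0.2],
    [0,0,0.06,0,0.2],
    [0,0.01,0.1,0,0.2],
    [0,0.05,0.13,0,0.2],
  ],
  squeeze=40,
)

```text
clock: 21.35
position: [0.6153, 0.0708, 0.1976]
orientation: [0.744, 0.669, -0.0, 0.003]
contact_force: [1.0, 1.1, -0.0]
grip_width: 0.794
grasp_force: 0.0
```

Request:
jog_arm(
  steps=[
    [0,0.05,0.02,0,0.2],
    [0,0.1,0.05,0,0.2],
    [-0.02,0.15,0.05,0,0.2],
    [-0.03,0.2,0.05,0,0.2],
    [-0.05,0.24,0.05,0,0.2],
    [-0.05,0.24,0.05,0,0.2],
    [-0.05,0.24,0.05,0,0.2],
  ],
)

```text
clock: 22.05
position: [0.5621, 0.3211, 0.2437]
orientation: [0.738, 0.675, -0.0, -0.001]
contact_force: [-0.3, -1.1, 0.1]
grip_width: 0.8
grasp_force: 0.0
```

```bash
python3 -c "
from h import *
status('top9');weights();grab('side','side9')
cv2.imwrite('pics/fin.png',np.vstack([cv2.resize(cv2.imread('pics/top9.png')[100:220,60:320],(650,300)),cv2.resize(cv2.imread('pics/side9.png')[90:210,200:460],(650,300))]))"
```

```text
L 198.8 size [198.8  89. ] yawdeg 5.41 rectmark [ 602.1 -112.3] mark [ 609.93171218 -116.45955045] plain [611.66668055  20.13058256] need xy [-0.6 -1.6] along a -1.7 along e -0.5
need(mark) [-8.4  2.6] a/e 1.8 -8.6
corners [[643.2000122070312, -150.6999969482422], [554.5999755859375, -142.3000030517578], [661.9000244140625, 47.20000076293945], [573.4000244140625, 55.599998474121094]]
{'clock': 22.1, 'position': [0.5637, 0.3176, 0.2441], 'contact_force': [1.0968, 0.0655, -0.3749]}
w 120 [0.6136 0.0283 0.091 ] [0.614  0.0283 0.0906] [0.03  0.031 0.007]
w 119 [ 0.6097 -0.0318  0.0904] [ 0.6087 -0.0328  0.0904] [0.03  0.029 0.007]
w 131 [0.5719 0.3744 0.0761] [0.5715 0.3736 0.0757] [0.03  0.033 0.008]
w 136 [0.4845 0.3855 0.0758] [0.4843 0.3859 0.0753] [0.029 0.034 0.007]
```

View pics/fin.png

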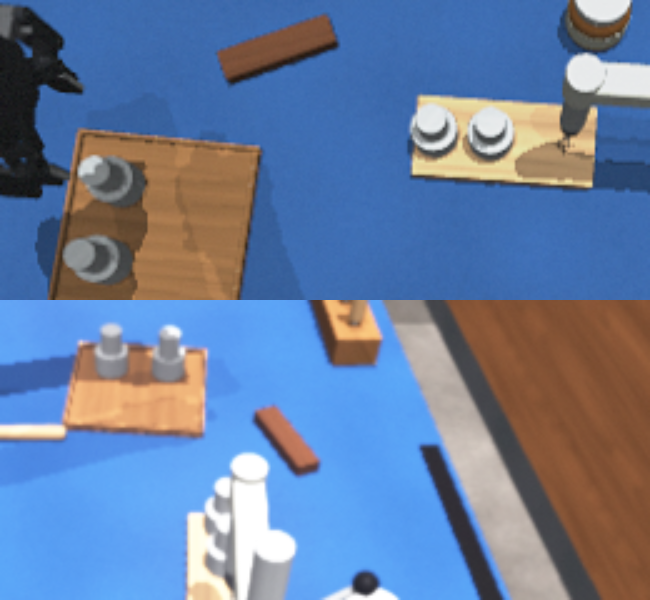

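The picture shows both weights standing on the blank at (433,128) and (490,130) in the top half. The other two are in the tray and the cross is under the bit at (567,145). The gripper is clear.

```bash
python3 -c "
from rig import manip
print(manip.close_job())"
```

```text
the job is handed in; nothing more can be done
None
```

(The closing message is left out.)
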